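# Unlatch the paint caddy and hold it up level

## Robot

A 6-joint arm with a two-finger parallel gripper is mounted at the origin on the work surface. World frame = base frame: x ahead of the robot, y to its left, z up, the work surface at z = 0. Lengths are in mm, angles in rad, forces in N, time in s.
With the tool pointing down it reaches from about 300 to 775 mm from the base axis. Payload 14.6 kg.
Tool frame: the origin (TCP) lies between the finger pads; the fingertips stand 8 mm ahead of it and the grasp point (between the pads) lies 11 mm behind it; x points along the fingers, y is the direction in which the jaws open and shut, and the axes are right-handed (so a half turn about x gives the same grasp; the last joint's range is limited). The gripper opens to 94 mm and grips with 3 to 60 N. Pads are 16 mm wide; open, the fingers measure 119 mm over their backs; the gripper's body (75 mm by 177 mm) begins 78 mm behind the grasp point.
Start: joints at [-1.222, 0.3, 1.521, -0, 1.321, -0.067], TCP at [222.149, -503.129, 213.446] pointing down, gripper open.
Joint ranges: [-3.03, 3.03], [-0.79, 2.21], [0.23, 2.52], [-1.04, 4.18], [0, 3.07], [-2.55, 2.55]. Speed limits (rad/s): [2.22, 2.22, 2.57, 3.14, 3.14, 3.14].

## Interface

Orientations are given as [roll, pitch, yaw] about the fixed x, y, z axes, in that order (R = Rz(yaw) Ry(pitch) Rx(roll)).
In Python, from cell import telemetry, camera, calibration, order gives the robot as it stands.
- The arm moves only by the shell command python3 -m handwheel 'ROWS' [FORCE]. ROWS is JSON, a list of rows, each a list of 7 numbers: the turn, a rotation vector about the tool's x, y, z as a fraction of full scale, then the shift along the tool's x, y, z as a fraction of full scale, then the opening, from 0 (shut) to 1 (fully open). A call has 1 to 12 rows; each row is the pose to reach, as a shift and turn from the pose measured when the call began, along the tool's axes at that moment, turning the shorter way round; what a row does not reach only later rows make up. Full scale, the value 1, is 300 mm for a shift and pi rad for a turn. A row lasts 1/8 s, in which the tool goes at most 62.5 mm and 10.7 degrees, less where a joint would pass 70% of its speed; a pose out of reach is approached as far as the arm can. A call with a number of a shift or a turn outside -1 to 1 is refused whole. A call with a gripper value outside its range is refused whole. The fingers move at their own pace and stop on an object; FORCE is the grip in N (left out, the last holds). Time passes only in rows, so rows that repeat a pose let the fingers close. It gives the time, the measured TCP pose, the force and the opening at its end, in the units of the state.
- telemetry.read_state(): the state, without advancing time (a new reading comes with each control period).
- camera(name): name is "side" or "top" or "wrist"; returns the picture (384x512x3 uint8, red, green, blue); there is no depth.
- calibration(name): a dict with "fov_y" (degrees; the focal length in pixels is half the picture's height over the tangent of half this angle, whatever the lens; pixels are square), "cx", "cy" (the principal point, pixels), "position" and "attitude" of the camera in the world. Camera axes: x right, y down, z forward; pixel columns grow to the right and rows downward; lengths in mm; the calibration is good to about 2 mm. A picture is of the moment at which its call begins: read the wrist's pose just before it. calibration takes no time and is no camera call; for the wrist camera it gives the pose at the moment of the call.
- order.sign_off(): hands the job in, once; it reports no verdict.
The state is a dict: "clock": time; "joints": joint angles; "qd": joint speeds; "effort": joint torques, N m; "eef_pos": TCP position; "eef_rot": TCP orientation; "wrist_force": force on the tool from outside, world axes, zero at the start; "moment": the same for the moment, N m; "finger_gap": finger opening in mm.
Only numpy, scipy, OpenCV 4.12 (cv2) and the standard library are available. Lean on these libraries where they do the work, as an engineer would, in place of code of your own. Each camera call takes 0.05 s, during which the arm holds its last target.

## Task

Turn the red latch knob of the wooden dock clockwise until it clicks past its detent and its tongue is off the caddy's end, while the teal paint caddy stays in the dock. Then lift the caddy by its wooden handle about ten centimetres straight up over the dock, keeping it level so that the three paint pots stay standing in it, and finish still holding it there, still and level; do not put it down or let go. Leave the other things on the table where they are.

Things in the scene. Friction and masses are not known exactly. Their poses are not given: they have to be found in the camera images.
- dock: Fixed plywood base, 150 mm (x) by 320 mm (y, -120 to +200), 12 mm thick. Origin on the table top under the seated caddy's centre; z up, y towards the latch, whose vertical axis is at (0, 150) mm. Guides up to 25 mm above the table surround the caddy's foot with 3 to 4 mm of play: lift the first 13 mm straight up. Post and detent spring under the knob stay below 70 mm.
- latch (a joint): Turn of the red latch knob, rad: 0 latched (tongue lies over the caddy's end flange), grows clockwise seen from above to its stop at 1.4. Sprung to both ends: resists with about 0.12 N m, fading, until the detent's dead centre at 0.7, then clicks over and drives itself to 1.4 and stays. The tongue is clear of the caddy from about 1.15.
- latch_grip (a point): On the knob's axis at grip height, 110 mm above the table. The grip is an upright red bar, 12 mm thick (x), 50 mm long (y), 86 to 125 mm above the table, over a disc 42 mm across; the frame turns with the knob, z up. At 0 its axes are the dock's and -y (tongue, white mark) points at the caddy. Tongue: 16 mm wide, reaches 40 mm from the axis, 70 to 77 mm above the table.
- caddy_handle (a point): Centre of the handle bar of the loose teal caddy; axes as the dock's while seated, z up. Pale wood bar 16 mm thick (x), 130 mm long (y), 18 mm high, its centre 135 mm above the table when seated, on 10 mm uprights at y = -60 and +60 mm. About 0.6 kg in all with the pots, not exactly known; mid-handle is over the centre of mass to about 10 mm.
- caddy_base (a point): Centre of the caddy's underside, 123 mm below caddy_handle, same axes; 12 mm above the table when seated. The teal tray is 110 (x) by 200 (y) by 55 mm with six pockets; at the rim of its +y end a flange 6 mm thick and 50 mm wide reaches to y = 125 mm, under the latch tongue (about 3 mm of gap).
- pot_blue_center (a point): Centre of a loose closed white paint pot whose lid is blue, 42 mm across, 68 mm tall, standing in a pocket of the caddy; its top is 50 mm below the handle's centre, its centre 84 mm below it. z along its axis, up.
- pot_pink_center (a point): Centre of a loose closed white paint pot whose lid is pink, 42 mm across, 68 mm tall, standing in a pocket of the caddy; its top is 50 mm below the handle's centre, its centre 84 mm below it. z along its axis, up.
- pot_orange_center (a point): Centre of a loose closed white paint pot whose lid is orange, 42 mm across, 68 mm tall, standing in a pocket of the caddy; its top is 50 mm below the handle's centre, its centre 84 mm below it. z along its axis, up.
- tape_roll: Bystander: a roll of cream paper tape lying flat, 90 mm across, 30 mm high; origin at its underside. Leave it alone.
- paint_bottle: Bystander: a white paint bottle with a green cap, 44 mm across, 140 mm tall; origin at its underside. Leave it alone.
- flat_brush: Bystander: a flat brush lying on the table, about 200 mm long; origin at its underside. Leave it alone.
- brush_cup: Bystander: a white cup 76 mm across holding three upright brushes, 165 mm tall in all; origin at its underside. Leave it alone.
- spray_bottle: Bystander: a pink spray bottle, 68 mm across, 170 mm tall; origin at its underside. Leave it alone.
- ink_jar: Bystander: an amber ink jar with a black lid, 56 mm across, 75 mm tall; origin at its underside. Leave it alone.
- clear_tub: Bystander: an empty clear plastic tub, 110 x 150 x 50 mm; origin at its underside. Leave it alone.
There are look-alikes about, which are no part of the job. What is shaped like the part that bears pot_pink_center but yellow is not meant.

How it is judged:
By the outcome, as a careful person would: the job done as asked, in the order asked, and still so for the second after the job is handed in, while the arm keeps its last pose, push and grip.
It also fails if it takes over 54 s, if anything falls off the work surface, if the arm or the gripper's body presses on something with over 40 N, if the wrist force passes 120 N, or if a joint passes its speed limit or range.

## Working session

There is one attempt and no reset: what is moved stays moved. The work goes in short steps, Python scripts to look and compute and a shell command to move; the robot and the scene stay as the last step left them, time stands still between calls to the robot, and variables do not carry over. Pictures are saved under pics/ and viewed, and the job is handed in when it is done.

```bash
mkdir -p pics; ls
python3 - <<'E'
from cell import telemetry, camera, calibration
import cv2,json
print(telemetry.read_state())
for n in ["side","top","wrist"]:
    print(n,calibration(n))
    cv2.imwrite(f"pics/{n}0.png",camera(n)[:,:,::-1])
E
```

```text
pics
{'clock': 0.0, 'joints': array([-1.22159487e+00,  3.00490702e-01,  1.52160677e+00, -3.43425558e-06,
        1.32067925e+00, -6.66269756e-02]), 'qd': array([ 4.18038181e-04, -4.11387792e-05, -1.24593706e-03,  9.76541568e-04,
        5.70696713e-04, -1.15053280e-05]), 'effort': array([ 1.56609127e-03, -5.31807196e+01, -3.52736557e+01,  7.09055574e-02,
        2.44342204e-02, -5.22872779e-05]), 'eef_pos': array([ 222.06537527, -502.89343558,  212.86470393]), 'eef_rot': array([-1.63461403,  1.56961225,  1.92280791]), 'wrist_force': array([-0.17768061, -0.0293915 ,  0.32815942]), 'moment': array([ 0.00134655, -0.01446436, -0.06129227]), 'finger_gap': 94.57968641085823}
side {'fov_y': 56.916275907908656, 'cx': 258.64923989867896, 'cy': 191.29278205167492, 'position': array([420.14869102, 569.20789637, 677.53320154]), 'attitude': array([-2.38323937, -0.00638804, -2.78278263])}
top {'fov_y': 49.16725325056908, 'cx': 256.38055173682335, 'cy': 193.75516896895118, 'position': array([ 445.11312527,   44.91700755, 1153.01354617]), 'attitude': array([-3.00532893, -0.00622542, -1.56581033])}
wrist {'fov_y': 67.36395108591236, 'cx': 260.0117671036352, 'cy': 190.9548317213853, 'position': array([ 289.68089754, -473.26454525,  384.269169  ]), 'attitude': array([ 2.88228823e+00,  8.19673092e-04, -1.15565049e+00])}
```

View pics/top0.png

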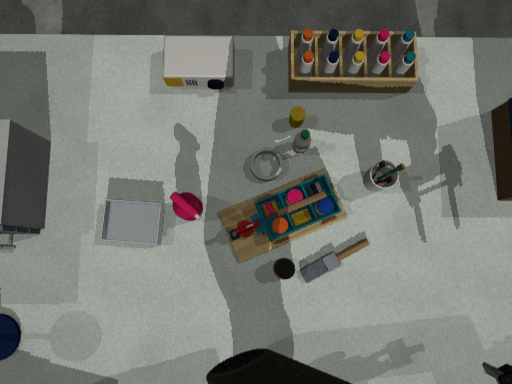

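View pics/side0.png

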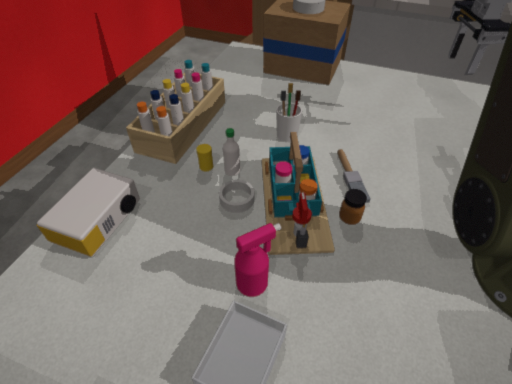

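View pics/wrist0.png

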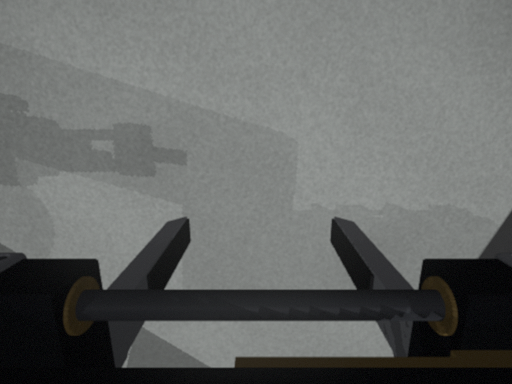

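The top view shows the dock around (282,217), the red knob at about (243,229) and the wooden handle running from about (262,215) to (330,190). I'll crop both views closer.

```bash
cat > h.py <<'E'
import numpy as np
from scipy.spatial.transform import Rotation as R
H=384
def ray(c,u,v):
    f=H/2/np.tan(np.radians(c['fov_y'])/2)
    d=R.from_euler('xyz',c['attitude']).as_matrix()@np.array([(u-c['cx'])/f,(v-c['cy'])/f,1])
    return np.array(c['position']),d
def onz(c,u,v,z):
    p,d=ray(c,u,v); return p+d*(z-p[2])/d[2]
def proj(c,P):
    f=H/2/np.tan(np.radians(c['fov_y'])/2)
    q=R.from_euler('xyz',c['attitude']).as_matrix().T@(np.asarray(P,float)-c['position'])
    return f*q[0]/q[2]+c['cx'],f*q[1]/q[2]+c['cy']
E
python3 - <<'E'
import cv2
a=cv2.imread('pics/top0.png')[160:270,210:360]
cv2.imwrite('pics/topc.png',cv2.resize(a,None,fx=5,fy=5,interpolation=cv2.INTER_CUBIC))
a=cv2.imread('pics/side0.png')[125:265,240:380]
cv2.imwrite('pics/sidec.png',cv2.resize(a,None,fx=4,fy=4,interpolation=cv2.INTER_CUBIC))
E
```

```text
(no output)
```

View pics/topc.png

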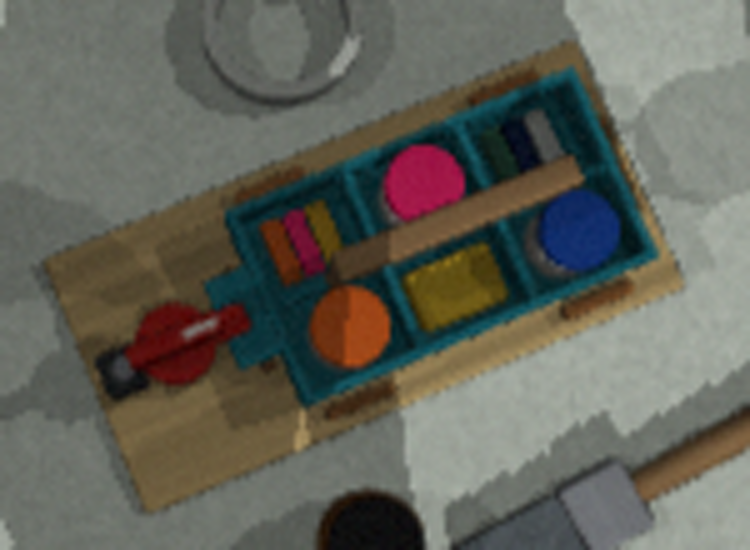

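View pics/sidec.png

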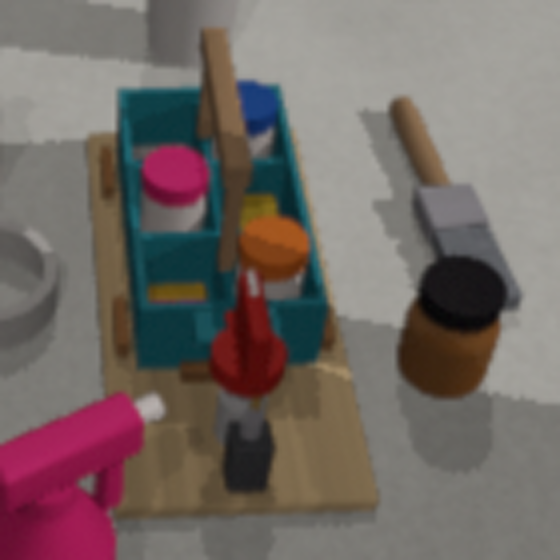

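Candidates, in top-picture pixels:
- **Red knob:** (246,229), with its white mark towards the caddy. The pink spray bottle (187,206) and the pink lid (295,197) are also reddish but don't fit.
- **Handle:** the pale bar from (277,213) to (326,194). The brush's wooden handle (352,247) lies off the dock.
- **Yellow pot:** (297,116), the decoy. It stands outside the caddy.

The crops confirm the knob and handle.

Run:
```python
from h import *
import cv2
from cell import calibration
c=calibration('top');s=calibration('side')
px=lambda x,y:((x+.5)/5+210-.5,(y+.5)/5+160-.5)
cor=[onz(c,*px(*p),12) for p in [(45,262),(575,42),(683,285),(150,512)]]
for k in cor: print(k)
y=((cor[0]-cor[1])+(cor[3]-cor[2])); yaw=np.arctan2(y[1],y[0]); print('dock +y dir yaw deg',np.degrees(yaw))
m=np.mean(cor,0); u=np.array([np.cos(yaw),np.sin(yaw),0]); o=m-40*u
print('origin',o,'latch axis',o+150*u)
h=[onz(c,*px(*p),144) for p in [(335,265),(580,170)]]
print('handle ends mid',np.mean(h,0),'len',np.linalg.norm(h[0]-h[1]),np.degrees(np.arctan2(*(h[0]-h[1])[1::-1])))
# red masks
for n,cc in(('top',c),('side',s)):
    im=cv2.imread(f'pics/{n}0.png');b,g,r=[im[:,:,i].astype(int) for i in range(3)]
    mk=((r>70)&(g<35)&(b<45)).astype('uint8')
    mk[:, :210 if n=='top' else 285]=0; mk[:, 262 if n=='top' else 315:]=0
    mk[:185 if n=='top' else 185]=0; mk[250:]=0
    ys,xs=np.nonzero(mk);print(n,len(xs),xs.min(),xs.max(),ys.min(),ys.max(),xs.mean(),ys.mean())
print('disc ctr',onz(c,*px(177,344),84))
print('bar ends',onz(c,*px(245,317),125),onz(c,*px(128,362),125))
# side handle near/far end tops
g=lambda x,y:((x+.5)/4+240-.5,(y+.5)/4+125-.5)
a=onz(s,*g(236,158),144);b=onz(s,*g(213,30),144);print('side handle top ends',a,b,(a+b)/2)
t=o+150*u
print('proj latch side crop',[(np.array(proj(s,[t[0],t[1],z]))-[240,125])*4+1.5 for z in(84,125)])
```

```text
[550.7877753  141.35084666  12.        ]
[ 674.72021774 -150.0424192    12.        ]
[ 540.13558052 -206.70876252   12.        ]
[416.47206945  82.70683203  12.        ]
dock +y dir yaw deg 113.08831247230582
origin [561.21488987 -69.96943613  12.        ] latch axis [502.39246818  68.01579028  12.        ]
handle ends mid [561.37292262 -69.26133766 144.        ] len 128.07348557212563 111.51416886446086
top 195 235 259 221 236 245.8 227.62564102564102
side 294 293 311 194 223 301.92857142857144 212.64965986394557
disc ctr [502.66857852  67.47769037  84.        ]
bar ends [513.83774846  33.42373872 125.        ] [491.56286251  90.45623616 125.        ]
side handle top ends [540.23783487 -15.66287895 144.        ] [ 586.17265046 -123.64498398  144.        ] [563.20524266 -69.65393147 144.        ]
proj latch side crop [array([250.39171974, 352.66635502]), array([257.86160255, 302.4182416 ])]
```

```bash
cat >> h.py <<'E'
def plan(target,ydir_deg=None):
    """print shift/turn fractions to bring TCP to target with tool down, tool y at ydir_deg"""
    from cell import telemetry
    s=telemetry.read_state()
    M=R.from_euler('xyz',s['eef_rot']).as_matrix()
    d=M.T@(np.asarray(target)-s['eef_pos'])
    print('clock',s['clock'],'pos',s['eef_pos'].round(1),'tooly deg',np.degrees(np.arctan2(M[1,1],M[0,1])).round(2),'q',s['joints'].round(3))
    print('F',s['wrist_force'].round(2),'M',s['moment'].round(3),'gap',s['finger_gap'].round(1),'toolx',M[:,0].round(4))
    print('shift frac',(d/300).round(4))
    if ydir_deg is not None:
        a=np.radians(ydir_deg);x=np.array([0,0,-1.]);y=np.array([np.cos(a),np.sin(a),0])
        T=np.column_stack([x,y,np.cross(x,y)])
        rv=R.from_matrix(M.T@T).as_rotvec(); print('turn frac',(rv/np.pi).round(4))
E
python3 - <<'E'
from h import *
plan([502.5,67.8,250],23); plan([502.5,67.8,250],203)
E
```

```text
clock 0.15 pos [ 222.1 -503.   213. ] tooly deg -66.18 q [-1.222  0.3    1.521  0.     1.321 -0.067]Traceback (most recent call last):
  File "<stdin>", line 2, in <module>
  File "h.py", line 21, in plan
    print('F',s['wrist_force'].round(2),'M',s['moment'].round(3),'gap',s['finger_gap'].round(1),'toolx',M[:,0].round(4))
                                                                       ^^^^^^^^^^^^^^^^^^^^^
AttributeError: 'float' object has no attribute 'round'
```

```bash
sed -i "s/s\['finger_gap'\].round(1)/round(float(s['finger_gap']),1)/" h.py
python3 - <<'E'
from h import *
plan([502.5,67.8,250],23)
E
```

```text
clock 0.15 pos [ 222.1 -503.   213. ] tooly deg -66.18 q [-1.222  0.3    1.521  0.     1.321 -0.067]
F [ 0.18 -0.12  0.04] M [-0.006  0.003 -0.027] gap 94.3 toolx [-3.e-04  8.e-04 -1.e+00]
shift frac [-0.1219 -1.363  -1.6235]
turn frac [-4.954e-01 -2.000e-04  2.000e-04]
```

```bash
python3 -m handwheel '[[-0.03,0,0,-0.12,-0.08,-0.1,1],[-0.06,0,0,-0.12,-0.17,-0.2,1],[-0.1,0,0,-0.12,-0.26,-0.31,1],[-0.14,0,0,-0.12,-0.36,-0.43,1],[-0.18,0,0,-0.12,-0.46,-0.55,1],[-0.21,0,0,-0.12,-0.55,-0.66,1],[-0.24,0,0,-0.12,-0.63,-0.75,1],[-0.25,0,0,-0.12,-0.68,-0.81,1],[-0.25,0,0,-0.12,-0.68,-0.81,1]]'
python3 - <<'E'
from h import *
plan([502.5,67.8,250],23)
E
```

```text
clock: 1.27
eef_pos: [362.3, -217.3, 249.2]
eef_rot: [-2.453, 1.57, 1.892]
wrist_force: [1.2, -0.3, -0.5]
finger_gap: 93.6
clock 1.275 pos [ 362.3 -217.3  249.2] tooly deg -21.06 q [-6.270e-01 -1.900e-02  1.800e+00  1.000e-03  1.361e+00 -2.600e-01]
F [ 1.24 -0.29 -0.52] M [ 0.004 -0.067  0.025] gap 93.6 toolx [-3.e-04  9.e-04 -1.e+00]
shift frac [-0.002   0.0945 -1.0549]
turn frac [-2.448e-01 -3.000e-04  1.000e-04]
```

```bash
python3 -m handwheel '[[-0.03,0,0,0,0.01,-0.11,1],[-0.06,0,0,0,0.02,-0.24,1],[-0.1,0,0,0,0.03,-0.38,1],[-0.14,0,0,0,0.05,-0.52,1],[-0.18,0,0,0,0.07,-0.66,1],[-0.21,0,0,0,0.08,-0.8,1],[-0.235,0,0,0,0.09,-0.92,1],[-0.245,0,0,0,0.095,-1,1],[-0.245,0,0,0,0.095,-1,1],[-0.245,0,0,0,0.095,-1,1]]'
python3 - <<'E'
from h import *
import cv2
from cell import camera,calibration
plan([502.5,67.8,160],23)
print(calibration('wrist'))
cv2.imwrite('pics/w1.png',camera('wrist')[:,:,::-1]);cv2.imwrite('pics/s1.png',camera('side')[:,:,::-1])
E
```

```text
clock: 2.52
eef_pos: [496.5, 51.3, 249.2]
eef_rot: [-2.653, 1.57, 2.46]
wrist_force: [-0.0, 0.0, -0.4]
finger_gap: 94.1
clock 2.525 pos [496.5  51.3 249.2] tooly deg 22.96 q [ 2.900e-02  1.590e-01  1.609e+00  1.000e-03  1.373e+00 -3.710e-01]
F [-0.04  0.05 -0.38] M [-0.011 -0.151 -0.019] gap 94.1 toolx [-7.e-04  6.e-04 -1.e+00]
shift frac [ 0.2975  0.0398 -0.0425]
turn frac [-0.0002 -0.0003  0.0001]
{'fov_y': 67.36395108591236, 'cx': 260.0117671036352, 'cy': 190.9548317213853, 'position': array([467.36880733, 119.40703115, 420.60616962]), 'attitude': array([2.88345991e+00, 1.00425273e-03, 3.99960399e-01])}
```

View pics/w1.png

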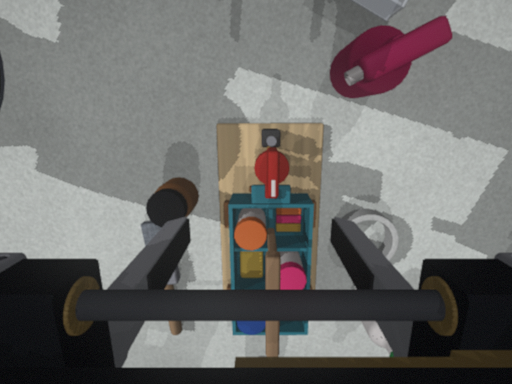

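View pics/s1.png

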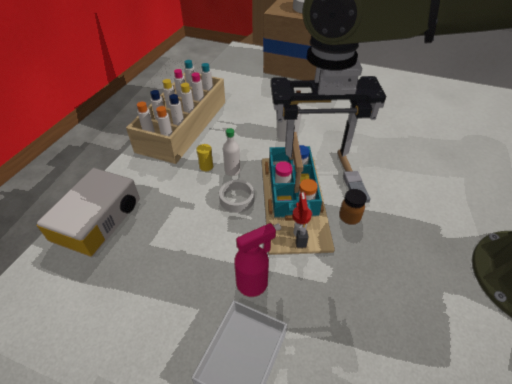

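```bash
python3 - <<'E'
from h import *
import cv2
from cell import calibration
c=calibration('wrist');t=calibration('top')
im=cv2.imread('pics/w1.png').astype(int);b,g,r=im[:,:,0],im[:,:,1],im[:,:,2]
mk=((r>80)&(g<40)&(b<50)).astype('uint8');mk[:140]=0;mk[205:]=0;mk[:,:240]=0;mk[:,300:]=0
ys,xs=np.nonzero(mk);print(xs.min(),xs.max(),ys.min(),ys.max())
for y in range(ys.min(),ys.max()+1,3): print(y,xs[ys==y].min(),xs[ys==y].max())
print('disc',onz(c,272,167,84)); 
print('proj axis z84',proj(c,[502.5,67.8,84]),'z125',proj(c,[502.5,67.8,125]))
print('spray',onz(t,187,206,120), onz(c,372,55,150))
a,b2=onz(c,272.5,256,144),onz(c,272,354,144);print(a,b2)
E
python3 - <<'E'
import cv2
a=cv2.imread('pics/w1.png')[110:250,200:340]
cv2.imwrite('pics/w1c.png',cv2.resize(a,None,fx=4,fy=4,interpolation=cv2.INTER_CUBIC))
E
```

```text
267 287 148 197
148 270 275
151 267 276
154 278 281
157 278 279
160 278 279
163 277 285
166 278 287
169 277 286
172 278 286
175 277 285
178 277 282
181 277 279
184 277 277
187 277 277
190 277 277
193 277 277
196 269 269
disc [503.4054709   69.92320135  84.        ]
proj axis z84 (np.float64(270.5839635720379), np.float64(168.33715744996837)) z125 (np.float64(271.9516573791859), np.float64(175.3637636070303))
spray [555.23200366 210.5522546  120.        ] [536.8531996  203.11697636 150.        ]
[535.44256175  -8.34856174 144.        ] [ 585.20912218 -124.04886436  144.        ]
```

View pics/w1c.png

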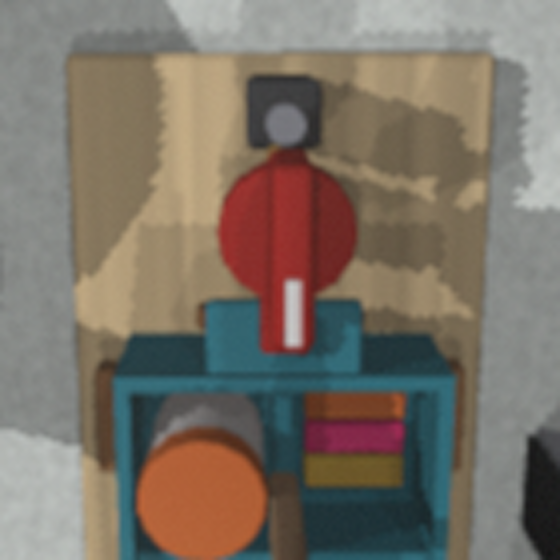

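Run:
```python
from h import *
plan([502.8,68.5,98],23)
```

```text
clock 2.625 pos [496.6  51.3 249.5] tooly deg 22.94 q [ 2.900e-02  1.590e-01  1.609e+00  1.000e-03  1.373e+00 -3.710e-01]
F [-0.64 -0.64 -0.34] M [-0.039 -0.072  0.008] gap 93.7 toolx [-2.e-04  8.e-04 -1.e+00]
shift frac [ 0.5049  0.0414 -0.0442]
turn frac [-0.0003 -0.0003 -0.    ]
```

```bash
python3 -m handwheel '[[0,0,0,0.06,0.02,-0.03,1],[0,0,0,0.15,0.041,-0.044,1],[0,0,0,0.25,0.041,-0.044,0.8],[0,0,0,0.35,0.041,-0.044,0.6],[0,0,0,0.43,0.041,-0.044,0.5],[0,0,0,0.48,0.041,-0.044,0.5],[0,0,0,0.503,0.041,-0.044,0.5],[0,0,0,0.503,0.041,-0.044,0.5],[0,0,0,0.503,0.041,-0.044,0.5]]'
python3 - <<'E'
from h import *
import cv2
from cell import camera,calibration
plan([502.8,68.5,98],23)
w=camera('wrist')[:,:,::-1];s=camera('side')[:,:,::-1]
s=cv2.resize(s[110:270,220:400],None,fx=2.4,fy=2.4)
cv2.imwrite('pics/w2.png',w[150:]);cv2.imwrite('pics/s2.png',s)
E
```

```text
clock: 3.75
eef_pos: [503.1, 68.4, 99.3]
eef_rot: [1.847, 1.57, 0.677]
wrist_force: [0.0, 0.1, 0.3]
finger_gap: 47.2
clock 3.75 pos [503.1  68.4  99.3] tooly deg 22.94 q [ 6.300e-02  3.350e-01  1.761e+00  1.000e-03  1.044e+00 -3.380e-01]
F [0.01 0.1  0.26] M [-0.035 -0.041  0.023] gap 47.2 toolx [ 1.e-03  8.e-04 -1.e+00]
shift frac [ 0.0044 -0.0008 -0.0007]
turn frac [-0.0003 -0.0001 -0.0004]
```

View pics/w2.png

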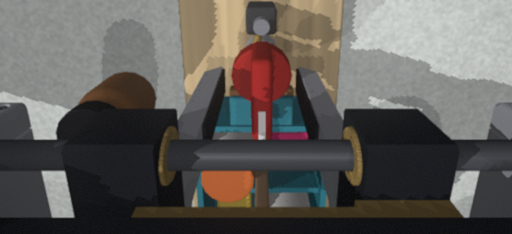

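View pics/s2.png

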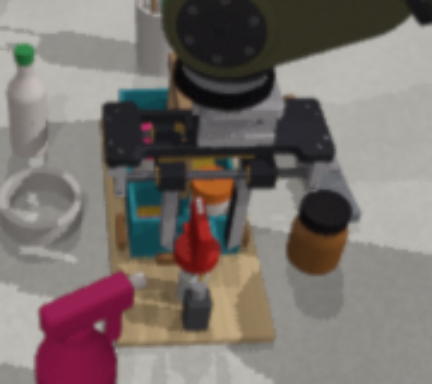

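Both views show the fingers straddling the red bar, so I'll close on it.

```bash
python3 -m handwheel '[[0,0,0,0,0,0,0.2],[0,0,0,0,0,0,0],[0,0,0,0,0,0,0],[0,0,0,0,0,0,0],[0,0,0,0,0,0,0],[0,0,0,0,0,0,0]]' 40
python3 - <<'E'
from h import *
plan([502.8,68.5,98],23)
E
```

```text
clock: 4.6
eef_pos: [503.6, 68.7, 99.3]
eef_rot: [1.639, 1.568, 0.469]
wrist_force: [5.7, 1.5, -3.9]
finger_gap: 11.8
clock 4.6 pos [503.6  68.7  99.3] tooly deg 22.95 q [ 6.300e-02  3.350e-01  1.761e+00  1.000e-03  1.043e+00 -3.380e-01]
F [ 5.68  1.54 -3.86] M [ 0.435 -1.004  0.133] gap 11.8 toolx [ 0.0026  0.0013 -1.    ]
shift frac [ 0.0043 -0.0029 -0.0005]
turn frac [-0.0003 -0.0001 -0.0009]
```

```bash
python3 -m handwheel '[[0.04,0,0,0,0.003,0,0],[0.08,0,0,0,0.003,0.001,0],[0.12,0,0,0,0.003,0.001,0],[0.16,0,0,0,0.003,0.001,0],[0.2,0,0,0,0.003,0.001,0],[0.24,0,0,0,0.003,0.001,0],[0.28,0,0,0,0.003,0.001,0],[0.32,0,0,0,0.003,0.001,0],[0.36,0,0,0,0.003,0.001,0],[0.4,0,0,0,0.003,0.001,0],[0.43,0,0,0,0.003,0.001,0],[0.43,0,0,0,0.003,0.001,0]]' 40
python3 - <<'E'
from h import *
import cv2
from cell import camera
plan([502.8,68.5,98],23)
w=camera('wrist')[:,:,::-1];s=camera('side')[:,:,::-1]
s=cv2.resize(s[110:270,220:400],None,fx=2.4,fy=2.4)
cv2.imwrite('pics/w3.png',w);cv2.imwrite('pics/s3.png',s)
E
```

```text
clock: 6.1
eef_pos: [503.5, 68.9, 99.2]
eef_rot: [-1.851, 1.569, 1.91]
wrist_force: [-9.5, 0.5, 6.7]
finger_gap: 11.7
clock 6.1 pos [503.5  68.9  99.2] tooly deg -54.53 q [0.063 0.337 1.759 0.002 1.046 1.014]
F [-9.51  0.49  6.72] M [ 0.142  1.792 -0.11 ] gap 11.7 toolx [-5.0e-04  1.4e-03 -1.0e+00]
shift frac [ 0.004  -0.0002  0.0025]
turn frac [-4.307e-01 -4.000e-04  3.000e-04]
```

View pics/w3.png

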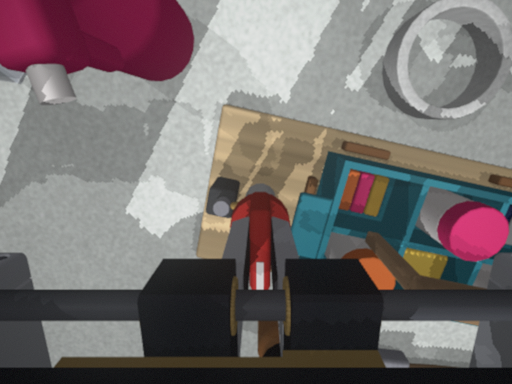

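View pics/s3.png

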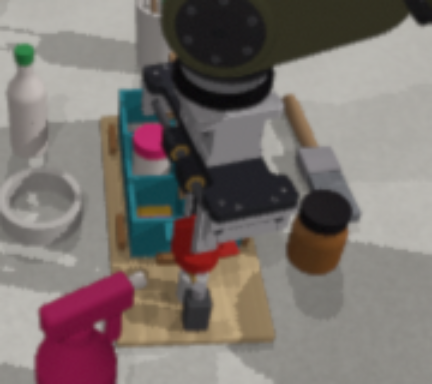

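```bash
python3 -m handwheel '[[0,0,0,0,0,0,0.2],[0,0,0,0,0,0,0.35],[0,0,0,0,0,0,0.4],[0,0,0,0,0,0,0.4],[0,0,0,-0.05,0,0,0.4],[0,0,0,-0.15,0,0,0.4],[0,0,0,-0.28,0,0,0.5],[0,0,0,-0.4,0,0,0.6],[0,0,0,-0.45,0,0,0.6],[0,0,0,-0.45,0,0,0.6]]' 40
python3 - <<'E'
from h import *
import cv2
from cell import camera
plan([561.8,-69.6,230],23)
t=camera('top')[:,:,::-1];s=camera('side')[:,:,::-1]
s=cv2.resize(s[110:270,220:400],None,fx=2.4,fy=2.4)
w=camera('wrist')[:,:,::-1]
cv2.imwrite('pics/w4.png',w);cv2.imwrite('pics/s4.png',s);cv2.imwrite('pics/t4.png',t)
E
```

```text
clock: 7.45
eef_pos: [503.7, 68.7, 234.7]
eef_rot: [-2.673, 1.569, 1.089]
wrist_force: [1.2, 0.7, -0.4]
finger_gap: 56.7
clock 7.45 pos [503.7  68.7 234.7] tooly deg -54.45 q [6.300e-02 1.900e-01 1.608e+00 1.000e-03 1.343e+00 1.013e+00]
F [ 1.22  0.71 -0.36] M [-0.044 -0.031  0.026] gap 56.7 toolx [ 8.0e-04  1.5e-03 -1.0e+00]
shift frac [0.0151 0.4878 0.1104]
turn frac [-4.303e-01 -6.000e-04 -1.000e-04]
```

View pics/s4.png

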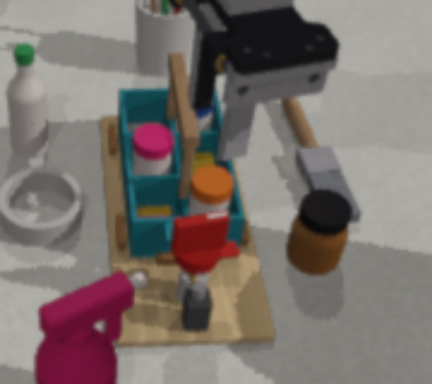

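View pics/w4.png

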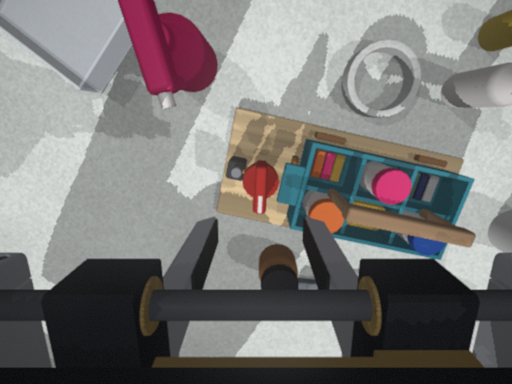

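The knob stands past its stop: its tongue and white mark, at (260,203) in the wrist view, are off the teal flange at (290,183). The caddy is still seated. Next I move over the handle.

```bash
python3 -m handwheel '[[-0.04,0,0,0,0.05,0.01,0.7],[-0.09,0,0,0,0.12,0.025,0.8],[-0.14,0,0,0,0.2,0.045,0.8],[-0.19,0,0,0,0.28,0.063,0.8],[-0.24,0,0,0,0.36,0.08,0.8],[-0.29,0,0,0,0.43,0.1,0.8],[-0.34,0,0,0,0.47,0.11,0.8],[-0.39,0,0,0,0.488,0.11,0.8],[-0.42,0,0,0,0.488,0.11,0.8],[-0.43,0,0,0,0.488,0.11,0.8],[-0.43,0,0,0,0.488,0.11,0.8]]'
python3 - <<'E'
from h import *
import cv2
from cell import camera,calibration
plan([561.8,-69.6,124],23)
s=camera('side')[:,:,::-1];c=calibration('side')
print('handle top mid & grasp->side crop',[((np.array(proj(c,[561.8,-69.6,z]))-[220,90])*3).round() for z in (144,230)])
s=cv2.resize(s[90:250,220:400],None,fx=3,fy=3)
cv2.imwrite('pics/w5.png',camera('wrist')[:,:,::-1]);cv2.imwrite('pics/s5.png',s)
E
```

```text
clock: 8.98
eef_pos: [561.2, -69.6, 231.9]
eef_rot: [-2.35, 1.567, 2.762]
wrist_force: [-0.9, -0.2, 0.2]
finger_gap: 75.3
clock 8.975 pos [561.2 -69.6 231.9] tooly deg 22.87 q [-1.880e-01  3.230e-01  1.447e+00  1.000e-03  1.375e+00 -5.880e-01]
F [-0.91 -0.2   0.16] M [ 0.046 -0.131 -0.007] gap 75.3 toolx [-0.0036  0.0014 -1.    ]
shift frac [0.3596 0.0029 0.002 ]
turn frac [-0.0007 -0.0009  0.0009]
handle top mid & grasp->side crop [array([229., 173.]), array([238.,  80.])]
```

View pics/s5.png

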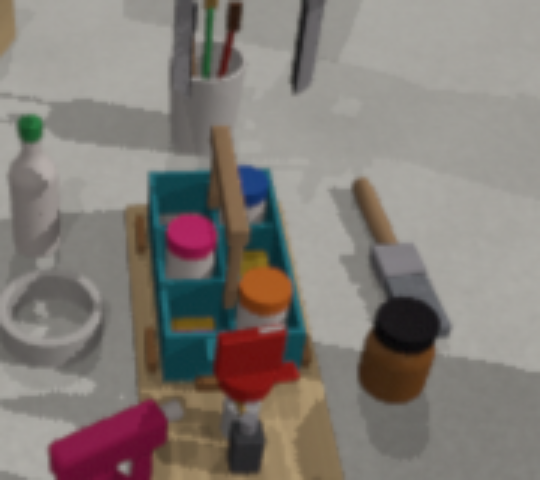

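View pics/w5.png

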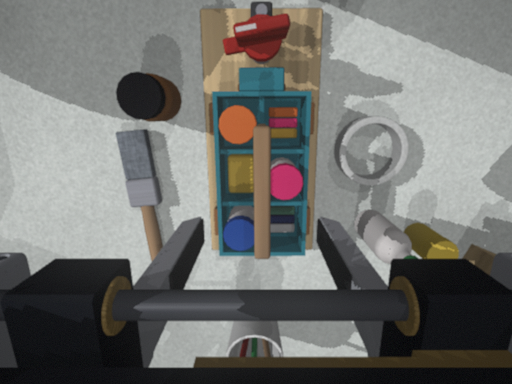

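Run:
```python
from h import *
from cell import calibration
c=calibration('wrist')
a,b=onz(c,262,126.5,144),onz(c,262,257.5,144)
print(a,b,(a+b)/2,np.linalg.norm(a-b),np.degrees(np.arctan2(*(a-b)[1::-1])))
plan([562,-69.6,124],23)
```

```text
[537.14651414  -9.88439593 144.        ] [ 586.58799915 -126.77077082  144.        ] [561.86725664 -68.32758337 144.        ] 126.91290350358805 112.92775854297022
clock 9.075 pos [561.2 -69.6 232.2] tooly deg 22.86 q [-1.880e-01  3.230e-01  1.447e+00  1.000e-03  1.375e+00 -5.880e-01]
F [-0.03  0.09 -0.14] M [-0.017 -0.103 -0.043] gap 75.2 toolx [-0.0032  0.0013 -1.    ]
shift frac [0.3607 0.0032 0.002 ]
turn frac [-0.0008 -0.0008  0.0008]
```

```bash
python3 -m handwheel '[[0,0,0,0.05,0.003,0.001,0.8],[0,0,0,0.13,0.003,0.001,0.7],[0,0,0,0.22,0.003,0.001,0.6],[0,0,0,0.29,0.003,0.001,0.5],[0,0,0,0.34,0.003,0.001,0.5],[0,0,0,0.36,0.003,0.001,0.5],[0,0,0,0.36,0.003,0.001,0.5],[0,0,0,0.36,0.003,0.001,0.5]]'
python3 - <<'E'
from h import *
import cv2
from cell import camera,calibration
plan([562,-69.6,124],23)
s=camera('side')[:,:,::-1]
s=cv2.resize(s[90:250,220:400],None,fx=3,fy=3)
cv2.imwrite('pics/w6.png',camera('wrist')[:,:,::-1]);cv2.imwrite('pics/s6.png',s)
E
```

```text
clock: 10.07
eef_pos: [562.2, -69.4, 124.9]
eef_rot: [-2.501, 1.568, 2.61]
wrist_force: [0.5, 0.2, -0.4]
finger_gap: 46.5
clock 10.075 pos [562.2 -69.4 124.9] tooly deg 22.86 q [-1.880e-01  4.230e-01  1.569e+00  1.000e-03  1.151e+00 -5.870e-01]
F [ 0.54  0.19 -0.35] M [-0.048 -0.052 -0.014] gap 46.5 toolx [-0.002   0.0012 -1.    ]
shift frac [ 0.003  -0.0008  0.0004]
turn frac [-0.0008 -0.0006  0.0004]
```

View pics/s6.png

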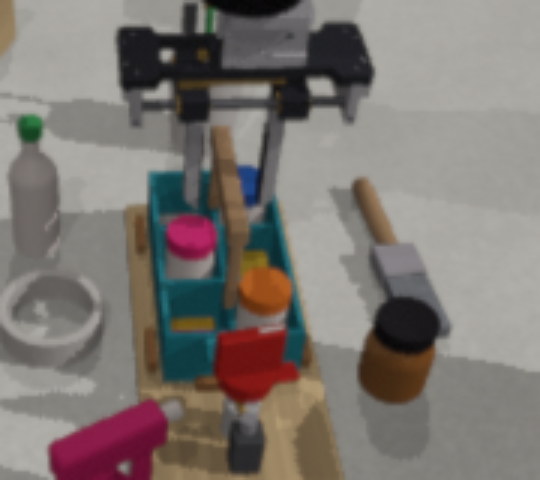

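View pics/w6.png

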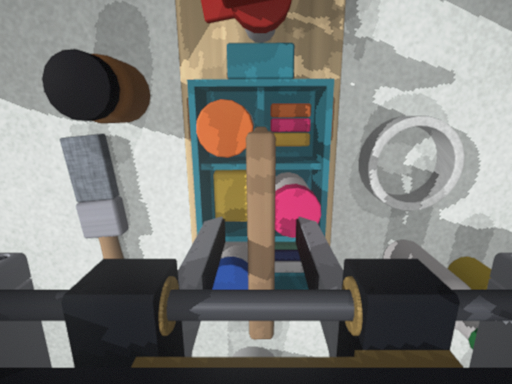

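```bash
python3 -m handwheel '[[0,0,0,0,0,0,0.25],[0,0,0,0,0,0,0],[0,0,0,0,0,0,0],[0,0,0,0,0,0,0],[0,0,0,0,0,0,0],[0,0,0,0,0,0,0]]' 55
python3 - <<'E'
from h import *
plan([562,-69.6,224],23)
E
```

```text
clock: 10.92
eef_pos: [562.1, -69.4, 124.7]
eef_rot: [-2.498, 1.568, 2.613]
wrist_force: [1.2, 0.8, -1.6]
finger_gap: 15.6
clock 10.925 pos [562.1 -69.4 124.7] tooly deg 22.86 q [-1.880e-01  4.230e-01  1.569e+00  1.000e-03  1.151e+00 -5.870e-01]
F [ 1.21  0.81 -1.64] M [-0.019 -0.345 -0.029] gap 15.6 toolx [-0.0021  0.0012 -1.    ]
shift frac [-3.308e-01 -1.200e-03 -1.000e-04]
turn frac [-0.0008 -0.0006  0.0005]
```

Good centring: the grip is at 15.6 mm with little side force. I'll lift slowly, starting with the first 25 mm.

```bash
python3 -m handwheel '[[0,0,0,-0.005,0,0,0],[0,0,0,-0.012,0,0,0],[0,0,0,-0.02,0,0,0],[0,0,0,-0.03,0,0,0],[0,0,0,-0.04,0,0,0],[0,0,0,-0.052,0,0,0],[0,0,0,-0.064,0,0,0],[0,0,0,-0.075,0,0,0],[0,0,0,-0.082,0,0,0],[0,0,0,-0.082,0,0,0]]' 55
python3 - <<'E'
from h import *
import cv2
from cell import camera,calibration
plan([562,-69.6,226],23)
s=camera('side')[:,:,::-1]
s=cv2.resize(s[90:250,220:400],None,fx=3,fy=3)
cv2.imwrite('pics/w7.png',camera('wrist')[:,:,::-1]);cv2.imwrite('pics/s7.png',s)
E
```

```text
clock: 12.18
eef_pos: [562.2, -69.4, 149.5]
eef_rot: [-2.526, 1.569, 2.585]
wrist_force: [0.7, -0.4, -6.2]
finger_gap: 15.5
clock 12.175 pos [562.2 -69.4 149.5] tooly deg 22.86 q [-1.880e-01  3.960e-01  1.546e+00  1.000e-03  1.202e+00 -5.870e-01]
F [ 0.66 -0.44 -6.21] M [-0.092 -0.132  0.032] gap 15.5 toolx [-0.0019  0.0012 -1.    ]
shift frac [-0.255  -0.0013 -0.    ]
turn frac [-0.0008 -0.0006  0.0004]
```

View pics/s7.png

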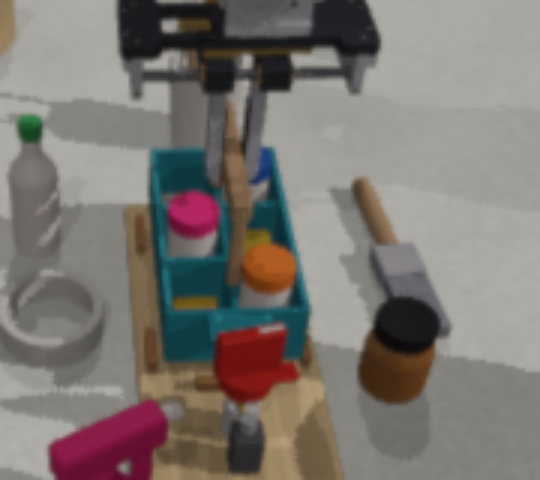

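View pics/w7.png

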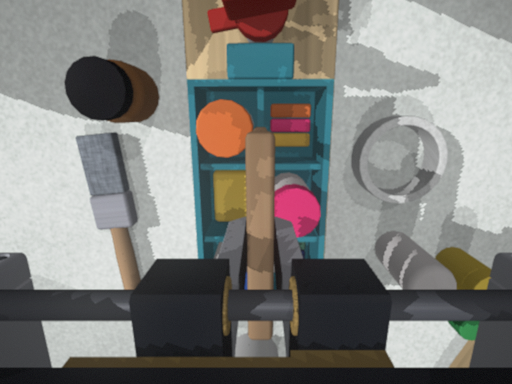

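The caddy follows level, with the pots standing and a load of about 6 N. I'll lift the rest.

```bash
python3 -m handwheel '[[0,0,0,-0.01,0,0,0],[0,0,0,-0.03,0,0,0],[0,0,0,-0.06,0,0,0],[0,0,0,-0.09,0,0,0],[0,0,0,-0.12,0,0,0],[0,0,0,-0.15,0,0,0],[0,0,0,-0.18,0,0,0],[0,0,0,-0.205,0,0,0],[0,0,0,-0.23,0,0,0],[0,0,0,-0.245,0,0,0],[0,0,0,-0.25,0,0,0],[0,0,0,-0.25,0,0,0]]' 55
python3 -m handwheel '[[0,0,0,0,0,0,0],[0,0,0,0,0,0,0],[0,0,0,0,0,0,0],[0,0,0,0,0,0,0]]' 55
python3 - <<'E'
from h import *
import cv2
from cell import camera,calibration
plan([562,-69.6,225],23)
s=camera('side')[:,:,::-1]
s=cv2.resize(s[40:250,200:400],None,fx=2.8,fy=2.8)
cv2.imwrite('pics/w8.png',camera('wrist')[:,:,::-1]);cv2.imwrite('pics/s8.png',s);cv2.imwrite('pics/t8.png',camera('top')[:,:,::-1])
E
```

```text
clock: 13.78
eef_pos: [562.3, -69.5, 224.1]
eef_rot: [-2.442, 1.568, 2.669]
wrist_force: [-0.3, 0.7, -6.6]
finger_gap: 15.4
clock: 14.28
eef_pos: [562.2, -69.5, 224.1]
eef_rot: [-2.443, 1.568, 2.668]
wrist_force: [-1.2, 0.6, -6.1]
finger_gap: 15.7
clock 14.275 pos [562.2 -69.5 224.1] tooly deg 22.86 q [-1.880e-01  3.300e-01  1.456e+00  1.000e-03  1.358e+00 -5.870e-01]
F [-1.19  0.62 -6.14] M [-0.053 -0.153 -0.021] gap 15.7 toolx [-0.0025  0.0013 -1.    ]
shift frac [-0.0031 -0.0009  0.0001]
turn frac [-0.0008 -0.0007  0.0006]
```

View pics/s8.png

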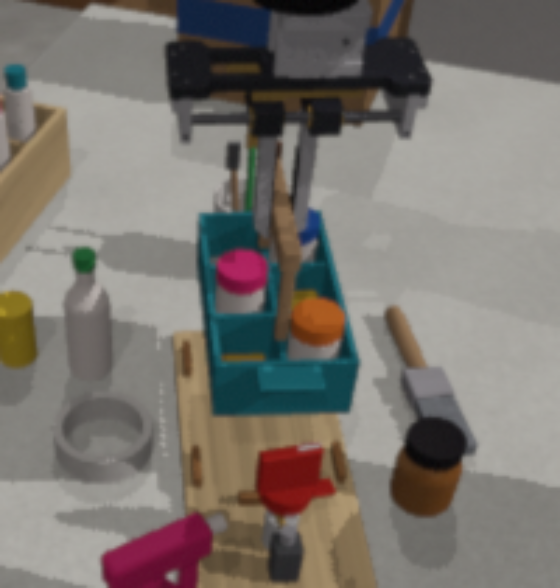

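View pics/w8.png

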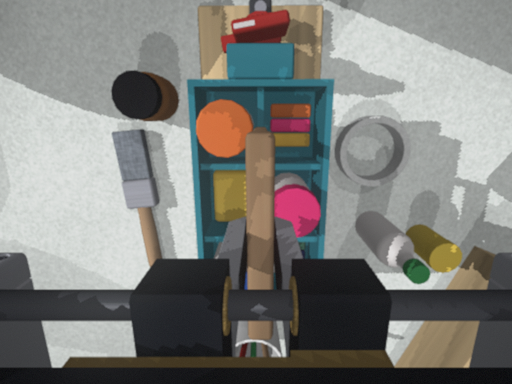

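View pics/t8.png

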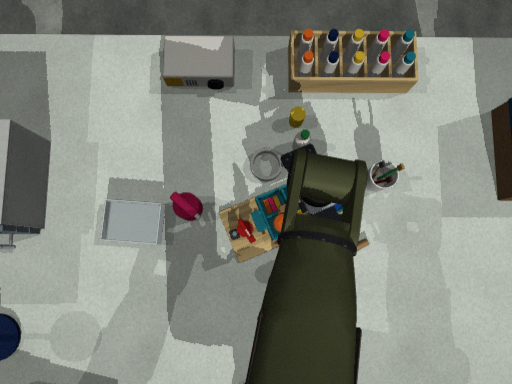

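The caddy hangs level about 99 mm up, and it appears unchanged in the wrist view (tray rim at row 80, flange at (260,60)). The pots are standing, the latch is still open and the other items haven't moved.

```bash
python3 -c "
from cell import order
print(order.sign_off())"
```

```text
the job is handed in; nothing more can be done
None
```

I turned the red knob clockwise about 1.35 rad with the gripper and let go. It stayed open with its tongue off the caddy's flange, and the caddy stayed seated in the dock. I then gripped the handle at its middle with 55 N and lifted the caddy straight up. I handed the job in at about 14.4 s, still holding the caddy.

**Last checks:**
- **Height:** the tool rose from 124.7 to 224.1 mm, a lift of about 99 mm, with less than 1 mm of sideways drift.
- **Level:** the tool is within about 0.2° of vertical. The caddy sits in the wrist view just as it did before the lift, so there is no visible tilt.
- **Hold:** the grip gap is steady at about 15.5 mm and the load is about 6 N.
- **Pots:** pink and orange are clearly standing in the side view. Blue is partly hidden by the fingers there, but what shows is upright.
- **Other items:** none looks to have moved.

No check failed. The position estimates from the different views agreed to about 2 mm. The knob grip was slightly off-centre, which showed up as forces of up to about 12 N at the wrist.

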